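Open the sample chamber of a bench-top oil analyser

ROBOT

A 6-joint arm with a two-finger parallel gripper is mounted at the origin on the work surface. World frame = base frame: x ahead of the robot, y to its left, z up, the work surface at z = 0. Lengths are in m, angles in rad, forces in N, time in s.
With the tool pointing down it reaches from about 0.375 to 0.9 m from the base axis. Payload 3.1 kg.
Tool frame: the origin (TCP) lies between the finger pads; the fingertips stand 25 mm ahead of it and the grasp point (between the pads) lies 6 mm ahead of it; x points along the fingers, y is the direction in which the jaws open and shut, and the axes are right-handed (so a half turn about x gives the same grasp; the last joint's range is limited). The gripper opens to 85 mm and grips with 20 to 120 N. Pads are 22 mm wide; open, the fingers measure 114 mm over their backs; the gripper's body (76 mm by 85 mm) begins 54 mm behind the grasp point. The pads swing forward as they close: fully open they stand 13 mm farther back than shut.
Start: joints at [0.988, 0.527, 1.433, -0, 1.181, -0.178], TCP at [0.246, 0.574, 0.256] pointing down, gripper open.
Joint ranges: [-3.08, 3.08], [-0.75, 2.2], [0.22, 2.44], [-1.43, 4.57], [0, 2.65], [-2.85, 2.85]. Speed limits (rad/s): [2.79, 2.79, 3.14, 3.14, 3.14, 3.14].

INTERFACE

Orientations are given as a unit quaternion [x, y, z, w].
In Python, from station import manip, viewer, workorder gives the robot as it stands.
- The arm moves only by the shell command python3 -m crank 'ROWS' [FORCE]. ROWS is JSON, one flat list of numbers, 5 for each row, row after row: the opening, from 0 (shut) to 1 (fully open), then the shift along the world's x, y, z in mm, then the turn about the world's z in rad. A call has 1 to 10 rows; each row is the pose to reach, as a shift and turn from the pose commanded when the call began; what a row does not reach only later rows make up. A row lasts 1/8 s, in which the tool goes at most 62.5 mm and 10.7 degrees, less where a joint would pass 70% of its speed; a pose out of reach is approached as far as the arm can. A call with a gripper value outside its range is refused whole. The fingers move at their own pace and stop on an object; FORCE is the grip in N (left out, the last holds). Time passes only in rows, so rows that repeat a pose let the fingers close. It gives the time, the measured TCP pose, the force and the opening at its end, in the units of the state.
- manip.sense(): the state, without advancing time (a new reading comes with each control period).
- viewer.snapshot(name): name is "scene" or "top"; returns a dict with "img" (420x560x3 uint8, red, green, blue), "range_z" (420x560 float32, m along the optical axis (not along the pixel's ray), 0 where there is no reading), "fx", "fy", "cx", "cy" (pixels), "k1" (the pictures are not rectified: a ray, as slopes to the right and down, at radius r is drawn at 1 + k1 r^2 times it, then the intrinsics apply), "origin" and "attitude" of the camera in the world. Camera axes: x right, y down, z forward; pixel columns grow to the right and rows downward; lengths in m; the calibration is good to about 2 mm. A picture is of the moment at which its call begins.
- workorder.sign_off(): hands the job in, once; it reports no verdict.
The state is a dict: "t": time; "q": joint angles; "qd": joint speeds; "tau": joint torques, N m; "tcp_pos": TCP position; "tool_rot": TCP orientation; "force": force on the tool from outside, world axes, zero at the start; "ft_torque": the same for the moment, N m; "finger_gap": opening from 0.0 (shut) to 1.0 (fully open).
Only numpy, scipy, OpenCV 4.12 (cv2) and the standard library are available. Lean on these libraries where they do the work, as an engineer would, in place of code of your own. Each camera call takes 0.05 s, during which the arm holds its last target.

TASK

Open the sample chamber of the oil analyser, ready for the next bottle: press down the release tab in front of the lid with a fingertip so that the lid springs up by itself, then push the lid gently back with the fingers until it is fully open and stays leaning on its stop, and take the hand away. Pick nothing up, do not force the tab or the lid, and leave the oil bottle, the piston, the valve plate and the cylinder block where they are.

Things in the scene. Friction and masses are not known exactly. Their poses are not given: they have to be found in the camera images.
- analyser: Bench-top oil analyser, a light grey box 220 mm deep (x), 280 wide (y), 110 high; fixed. Origin: centre of its underside, on the bench; z up; its front faces its own -x, towards the robot. Lid and release tab are centred on its own y = +40 mm. The right part of its flat top (y -140 to -50 mm) carries a dark display, at most 4 mm proud.
- release_tab (a joint): Angle of the release tab (rad): 0 at rest, 0.34 fully pressed (stop). Hinge along the analyser's y at its (-118, 40, 92) mm. Pressing the paddle down swings a 24 mm wide steel claw, hooked over the lid's front lip, forward off it; the lid is free at about 0.14. A spring returns the tab: 2.5 N to start, 5 N at the stop, at the press point. Claw top: 128 mm above the bench, its front 27 mm behind that point.
- tab_press (a point): Press point, moving with the tab: on the top face of its paddle, a steel plate 44 mm wide (y), 42 long (x), 6 thick, that sticks out level from the analyser's front with nothing above, under or beside it. At rest it is at (-148, 40, 97) mm in the analyser's frame, 16 mm from the paddle's front end; it sinks 10 mm at full travel. Axes at rest: the analyser's.
- lid (a joint): Angle of the lid (rad): 0 shut and latched; about 0.8 where its spring lifts it, within a second, and holds it once the tab is pressed; 1.57 upright; 1.92 fully open on its stop. The hinge is damped (0.07 N m s/rad). From 0.8 to upright the lid's weight (about 0.2 kg) resists the push; beyond upright its weight carries it slowly onto the stop, where it stays.
- lid_hinge (a point): On the lid's hinge axis (along the analyser's y), mid width, at (30, 40, 118) mm in the analyser's frame. The lid is a grey plate 150 mm wide, 10 thick (5 either side of the axis) with a 2 mm seal pad below, reaching 135 mm to its free edge. It opens up and away from the front. Axes turn with the lid, the analyser's when shut: own -x points from hinge to free edge, -z out of the underside.
- lid_edge (a point): Middle of the lid's free edge (mid thickness), 135 mm from the hinge axis, moving with the lid; a catch lip 28 mm wide and 4 mm thick sticks out 7 mm beyond it. With the lid sprung up (0.8) the edge is about 105 mm above the analyser's top and the space under it is free for fingers. Axes as lid_hinge.
- oil_bottle: Bystander: capped clear oil sample bottle, 50 mm diameter, 105 mm high, standing. Origin: centre of its underside. Do not move it.
- piston: Bystander: steel pump piston 27 mm diameter on a 38 mm brass shoe, 86 mm high, standing. Origin: centre of its underside. Do not move it.
- valve_plate: Bystander: flat dark steel ring, 100 mm outer and 52 mm inner diameter, 10 mm high, lying flat. Origin: centre of its underside. Do not move it.
- cylinder_block: Bystander: heavy round steel cylinder block with nine bores, 96 mm diameter, 98 mm high, standing. Origin: centre of its underside. Do not move it.

How it is judged:
On the way, in this order (a step that is already met when the one before it is completed fails the run):
1. the release tab is pressed by the fingers (value of joint release_tab above 0.1 rad and contact force between the fingers and release_tab above 0.5 N).
2. the lid has sprung up by itself, with no finger on it (value of joint lid between 0.55 and 1 rad and contact force between each of the arm, the fingers and lid below 0.2 N), for 0.1 s.
3. the fingers push the lid back to about upright (value of joint lid above 1.4 rad and contact force between the fingers and lid above 0.1 N).
At the end, for the whole second after the job is handed in: The lid rests fully open on its stop (joint above 1.85 of 1.92 rad), the release tab is back at rest (below 0.05 rad) and every bystander stands within 20 mm of where it was (value of joint lid above 1.85 rad and value of joint release_tab below 0.05 rad and distance of each of oil_bottle, piston, valve_plate, cylinder_block from where it was at the start of the episode below 0.02 m); the robot touches nothing.
It fails at once if a bystander is pushed, lifted or carried off its place (more than 20 mm) or tipped (distance of any of oil_bottle, piston, valve_plate, cylinder_block from where it was at the start of the episode above 0.02 m or angle between any of oil_bottle, piston, valve_plate's own z axis and vertical above 0.3 rad).
It fails at once if the tab is forced (more than 40 N) (contact force between the fingers and release_tab above 40 N).
It fails at once if the lid is forced or squeezed (more than 40 N) (contact force between any of the fingers, the arm and lid above 40 N).
It also fails if it takes over 42 s, if anything falls off the work surface, if the arm or the gripper's body presses on something with over 40 N, if the wrist force passes 120 N, or if a joint passes its speed limit or range.

## Working session

There is one attempt and no reset: what is moved stays moved. The work goes in short steps, Python scripts to look and compute and a shell command to move; the robot and the scene stay as the last step left them, time stands still between calls to the robot, and variables do not carry over. Pictures are saved under pics/ and viewed, and the job is handed in when it is done.

```bash
ls; mkdir -p pics; python3 - <<'E'
from station import manip, viewer, workorder
import cv2
for n in ("scene","top"):
    s=viewer.snapshot(n)
    cv2.imwrite(f"pics/{n}0.png",s["img"][:,:,::-1])
    print(n,{k:s[k] for k in s if k not in("img","range_z")})
print(manip.sense())
E
```

```text
pics
scene {'fx': 496.8354647789964, 'fy': 496.8354647789964, 'cx': 272.94566014667004, 'cy': 202.2770979647909, 'k1': -0.07196462488908852, 'origin': array([1.40963569, 0.37538649, 0.96443496]), 'attitude': array([ 0.50819999,  0.76695843, -0.32872549, -0.21318324])}
top {'fx': 523.7874325513466, 'fy': 523.7874325513466, 'cx': 277.79349392271024, 'cy': 207.38497363705224, 'k1': -0.09029733930854228, 'origin': array([0.40590671, 0.01858938, 1.16473824]), 'attitude': array([ 0.70842578, -0.70132072,  0.05242286, -0.05944746])}
{'t': 0.1, 'q': array([ 9.87511252e-01,  5.28404783e-01,  1.43375316e+00,  6.20725502e-06,
        1.18142610e+00, -1.78489520e-01]), 'qd': array([-0.00033064, -0.00057717, -0.00430433,  0.00213158,  0.00069798,
       -0.00032924]), 'tau': array([ 5.63112189e-05, -4.43304849e+01, -1.78588039e+01, -2.44193570e-04,
        3.89342065e-03, -2.14528444e-05]), 'tcp_pos': array([0.245779  , 0.57400296, 0.25541871]), 'tool_rot': array([ 0.14148961,  0.69293599, -0.14279531,  0.69240876]), 'force': array([ 0.17522086, -0.43476975,  0.13068226]), 'ft_torque': array([-0.01794068, -0.01579938, -0.01954374]), 'finger_gap': 0.9999802319026327}
```

View pics/scene0.png

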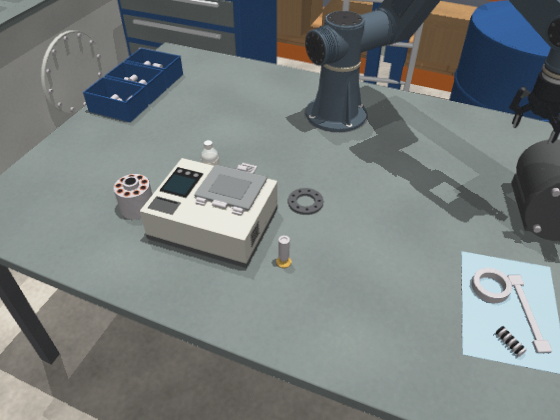

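View pics/top0.png

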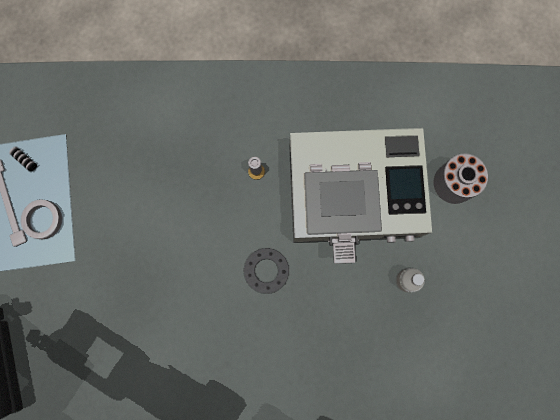

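The top view shows the analyser at about (292-432, 130-240), with the tab paddle at (344,250). The bottle is at (411,280), the valve plate at (266,270), the piston at (255,168) and the block at (466,176). The robot side is at the bottom of the picture.

```bash
cat > h.py <<'E'
import numpy as np, cv2
from scipy.spatial.transform import Rotation as R
def ray(s,u,v):
    K=np.array([[s["fx"],0,s["cx"]],[0,s["fy"],s["cy"]],[0,0,1]])
    p=cv2.undistortPoints(np.array([[[u,v]]],float),K,np.array([s["k1"],0,0,0,0]))[0,0]
    return R.from_quat(s["attitude"]).as_matrix()@np.array([p[0],p[1],1.])
def onplane(s,u,v,z):
    d=ray(s,u,v); return s["origin"]+d*(z-s["origin"][2])/d[2]
def bydepth(s,u,v):
    return s["origin"]+ray(s,u,v)*float(s["range_z"][int(round(v)),int(round(u))])
def proj(s,P):
    K=np.array([[s["fx"],0,s["cx"]],[0,s["fy"],s["cy"]],[0,0,1]])
    M=R.from_quat(s["attitude"]).as_matrix().T
    return cv2.projectPoints(np.array(P,float).reshape(-1,1,3),cv2.Rodrigues(M)[0],-M@s["origin"],K,np.array([s["k1"],0,0,0,0]))[0][:,0]
E
python3 - <<'E'
from h import *
from station import viewer,manip
s=viewer.snapshot("top")
im=s["img"][:,:,::-1]
c=im[115:275,280:440]; cv2.imwrite("pics/top_crop.png",cv2.resize(c,(800,800),interpolation=cv2.INTER_CUBIC)[:, :][:800])
c=im[215:275,290:440]; cv2.imwrite("pics/tab_crop.png",cv2.resize(c,None,fx=5,fy=5,interpolation=cv2.INTER_CUBIC))
c=im[120:230,285:440]; cv2.imwrite("pics/back_crop.png",cv2.resize(c,None,fx=5,fy=5,interpolation=cv2.INTER_CUBIC))
E
```

```text
(no output)
```

View pics/tab_crop.png

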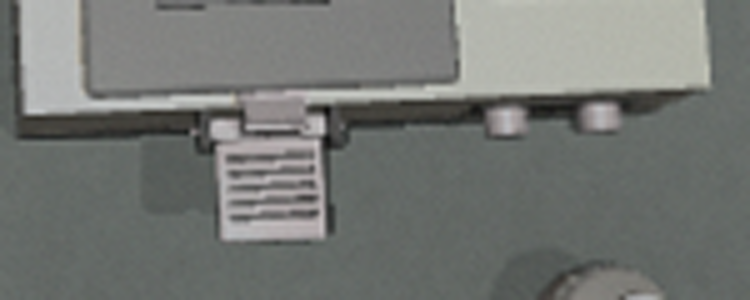

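View pics/back_crop.png

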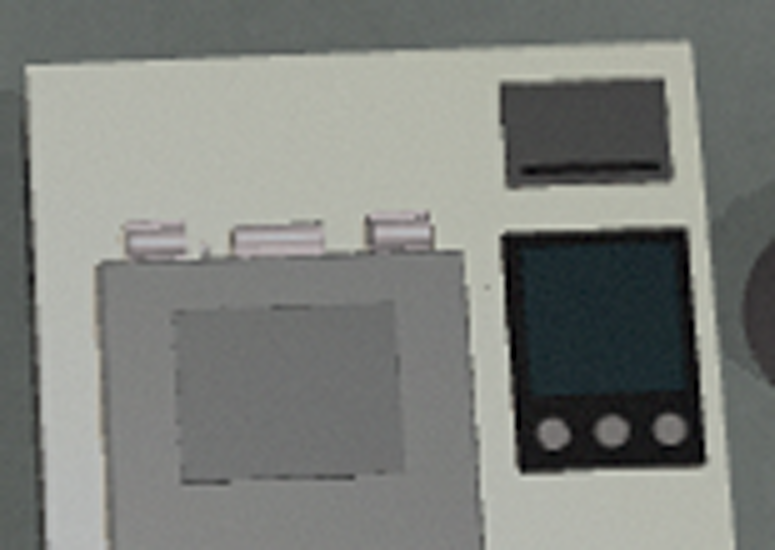

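```bash
python3 - <<'E'
from h import *
from station import viewer,manip
np.set_printoptions(precision=4,suppress=True)
s=viewer.snapshot("top"); z=viewer.snapshot("scene")
px=dict(FL=(294.,237.),FR=(431.2,232.2),BL=(289.8,132.8),BR=(422.6,128.))
loc=dict(FL=(-110,140),FR=(-110,-140),BL=(110,140),BR=(110,-140))
A=[];B=[]
for k in px:
    p=onplane(s,*px[k],.11); print(k,p); A.append(np.array(loc[k])/1000);B.append(p[:2])
A=np.array(A);B=np.array(B)
a=A-A.mean(0);b=B-B.mean(0)
th=np.arctan2((a[:,0]*b[:,1]-a[:,1]*b[:,0]).sum(),(a*b).sum())
Rm=np.array([[np.cos(th),-np.sin(th)],[np.sin(th),np.cos(th)]])
t=B.mean(0)-Rm@A.mean(0); print("yaw",th,"t",t,"res",B-(A@Rm.T+t))
for n,l in dict(press=(-.148,.04,.097),hinge=(.03,.04,.118),edge=(-.105,.04,.118)).items():
    w=Rm@np.array(l[:2])+t; print(n,w,"proj top",proj(s,[*w,l[2]]),"scene",proj(z,[*w,l[2]]))
for c in [(334,262.6),(355,262)]:
    p=onplane(s,*c,.097); print("paddle corner",p, Rm.T@(p[:2]-t))
print("depth paddle",bydepth(s,344,255),"lid",bydepth(s,343,220),"top",bydepth(s,300,200))
# bystanders
for n,c in dict(bottle=(411,280),plate=(266,251),piston=(255,162),block=(466,176)).items(): print(n,bydepth(s,*c))
for nm,cam,ofs in (("t",s,0),("z",z,0)):
    im=cam["img"][:,:,::-1].copy()
    C=[[*(Rm@np.array(q)/1+t)] for q in A]
    for q in A:
        for h in(0,.11):
            u=proj(cam,[*(Rm@q+t),h])[0]; cv2.circle(im,tuple(int(round(i)) for i in u),2,(0,0,255),-1)
    for l in ((-.148,.04,.097),(.03,.04,.118),(-.105,.04,.123)):
        u=proj(cam,[*(Rm@np.array(l[:2])+t),l[2]])[0]; cv2.circle(im,tuple(int(round(i)) for i in u),1,(0,255,0),-1)
    c=im[100:290,230:510] if nm=="t" else im[120:280,90:340]
    cv2.imwrite(f"pics/ov_{nm}.png",cv2.resize(c,None,fx=2.8,fy=2.8,interpolation=cv2.INTER_CUBIC))
E
```

```text
FL [ 0.514  -0.0034  0.11  ]
FR [ 0.5261 -0.2827  0.11  ]
BL [0.7324 0.0066 0.11  ]
BR [ 0.7463 -0.2728  0.11  ]
yaw 0.04599787511022035 t [ 0.6297 -0.1381] res [[ 0.0006 -0.0001]
 [-0.0002  0.0003]
 [-0.0007 -0.0002]
 [ 0.0003  0.    ]]
press [ 0.48   -0.1049] proj top [[343.5872 254.7068]] scene [[247.0392 166.5403]]
hinge [ 0.6578 -0.0967] proj top [[340.0096 167.118 ]] scene [[218.7769 203.6221]]
edge [ 0.523  -0.1029] proj top [[343.6475 232.5936]] scene [[240.4223 170.2257]]
paddle corner [ 0.4638 -0.0853  0.097 ] [-0.1633  0.0603]
paddle corner [ 0.4654 -0.1281  0.097 ] [-0.1637  0.0175]
depth paddle [ 0.4792 -0.1054  0.1004] lid [ 0.5478 -0.1013  0.1231] top [ 0.5901 -0.0152  0.1095]
bottle [ 0.4297 -0.2426  0.0942]
plate [0.4059 0.0186 1.1647]
piston [0.6757 0.0797 0.0834]
block [0.4059 0.0186 1.1647]
```

View pics/ov_z.png

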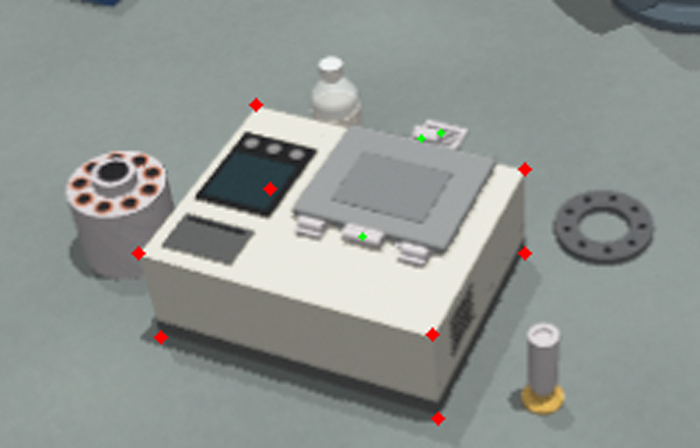

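View pics/ov_t.png

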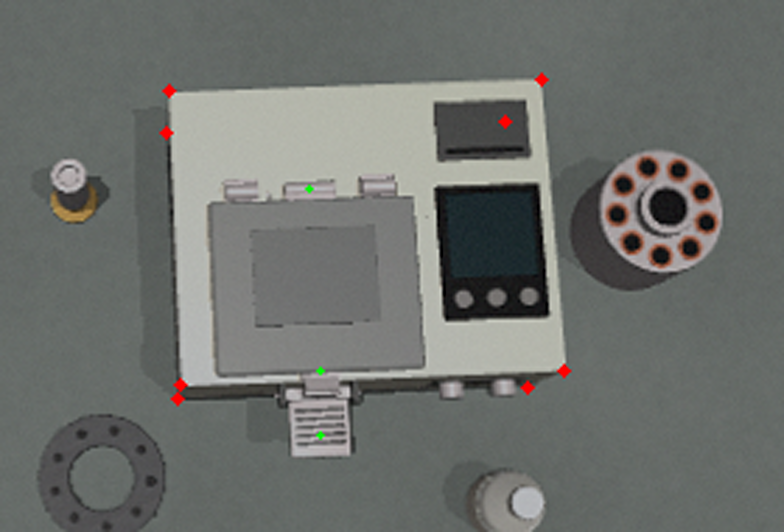

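```bash
cat > tgt.py <<'E'
from h import *
th=0.046; Rm=np.array([[np.cos(th),-np.sin(th)],[np.sin(th),np.cos(th)]]); t=np.array([.6297,-.1381])
def W(x,y,z): return np.array([*(Rm@np.array([x,y])/1000+t)*1000,z])
def L(p): return np.array([*(Rm.T@(np.array(p[:2])-t))*1000,p[2]*1000])
E
python3 - <<'E'
from tgt import *
from station import manip
st=manip.sense(); np.set_printoptions(precision=4,suppress=True)
M=R.from_quat(st["tool_rot"]).as_matrix(); print(M)
y=np.arctan2(M[1,1],M[0,1]); print("tool y heading",y)
for a in (np.pi/2,-np.pi/2,0,np.pi): print(a,"turn",(a+th-y+np.pi)%(2*np.pi)-np.pi)
print("above press", W(-157,40,175), W(-157,40,175)-st["tcp_pos"]*1000)
E
```

```text
[[-0.0005  0.3939  0.9192]
 [-0.0008  0.9192 -0.3939]
 [-1.     -0.001  -0.0002]]
tool y heading 1.1659789339438018
1.5707963267948966 turn 0.45081739285109457
-1.5707963267948966 turn -2.6907752607386985
0 turn -1.119978933943802
3.141592653589793 turn 2.021613719645991
above press [ 471.0267 -105.3618  175.    ] [ 225.0699 -679.6096  -80.8497]
```

```bash
python3 -m crank '[0,18,-55,0,0.04, 0,37,-112,0,0.08, 0,56,-168,0,0.12, 0,75,-225,0,0.16, 0,93,-282,0,0.2, 0,112,-338,0,0.24, 0,131,-395,0,0.28, 0,150,-452,0,0.32, 0,168,-508,0,0.36, 0,187,-565,0,0.4]' 20
```

```text
t: 1.5
tcp_pos: [0.4336, 0.0075, 0.2566]
tool_rot: [0.001, 0.707, -0.001, 0.707]
force: [0.7, -0.5, -0.3]
finger_gap: -0.003
```

```bash
python3 -m crank '[0,18,-55,-10,0.025, 0,38,-112,-30,0.05, 0,38,-113,-80,0.05, 0,38,-113,-100,0.05, 0,38,-113,-110,0.05, 0,38,-113,-110,0.05]'
python3 - <<'E'
from tgt import *
from station import manip,viewer
st=manip.sense(); np.set_printoptions(precision=4,suppress=True)
print(st["tcp_pos"],L(st["tcp_pos"]),st["force"],st["q"])
s=viewer.snapshot("scene"); cv2.imwrite("pics/s1.png",cv2.resize(s["img"][60:260,120:340,::-1],None,fx=3,fy=3,interpolation=cv2.INTER_CUBIC))
s=viewer.snapshot("top"); cv2.imwrite("pics/t1.png",cv2.resize(s["img"][110:300,230:480,::-1],None,fx=3,fy=3,interpolation=cv2.INTER_CUBIC))
E
```

```text
t: 2.25
tcp_pos: [0.4711, -0.1034, 0.1461]
tool_rot: [-0.016, 0.707, 0.016, 0.707]
force: [-0.1, -1.0, 0.2]
finger_gap: 0.001
[ 0.4711 -0.1034  0.1461] [-156.8452   41.9996  146.1393] [-0.0501 -0.9652  0.1935] [-0.4482  0.5186  1.8879 -0.      0.7358 -2.0645]
```

View pics/s1.png

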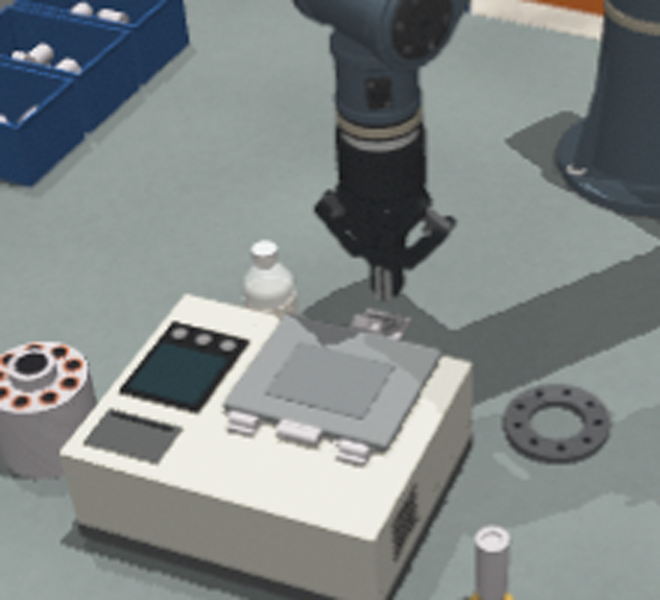

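View pics/t1.png

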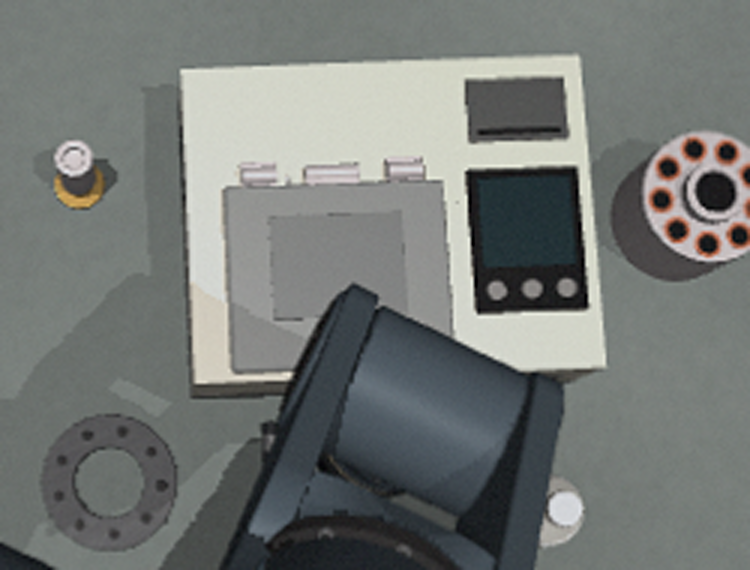

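The closed fingers hang just above the paddle, at about (385,290) in the scene crop. The path down is clear and the bystanders haven't moved.

```bash
python3 -m crank '[0,0,-1,-10,0, 0,0,-2,-18,0, 0,0,-2,-21,0, 0,0,-2,-23,0, 0,0,-2,-25,0, 0,0,-2,-26,0, 0,0,-2,-26,0]'; python3 -m crank '[0,0,0,-1,0, 0,0,0,-2,0, 0,0,0,-2,0]'
```

```text
t: 3.22
tcp_pos: [0.471, -0.1055, 0.1204]
tool_rot: [-0.016, 0.707, 0.016, 0.707]
force: [-1.3, -0.2, 1.4]
finger_gap: -0.006
t: 3.6
tcp_pos: [0.4708, -0.1055, 0.1183]
tool_rot: [-0.016, 0.707, 0.016, 0.707]
force: [-2.1, -1.2, 3.5]
finger_gap: 0.0
```

```bash
python3 -m crank '[0,0,0,-1,0, 0,0,0,-2,0, 0,0,0,-3,0, 0,0,0,-4,0, 0,0,0,-4,0, 0,0,0,-4,0]'
python3 - <<'E'
from tgt import *
from station import manip,viewer
s=viewer.snapshot("scene"); cv2.imwrite("pics/s2.png",cv2.resize(s["img"][60:260,120:340,::-1],None,fx=3,fy=3,interpolation=cv2.INTER_CUBIC))
print(manip.sense()["force"],manip.sense()["tcp_pos"])
E
```

```text
t: 4.35
tcp_pos: [0.471, -0.1055, 0.1143]
tool_rot: [-0.016, 0.707, 0.016, 0.707]
force: [-2.6, -0.6, 3.3]
finger_gap: 0.002
[-3.2815286  -1.17394973  4.13845652] [ 0.47095503 -0.1054599   0.11430184]
```

View pics/s2.png

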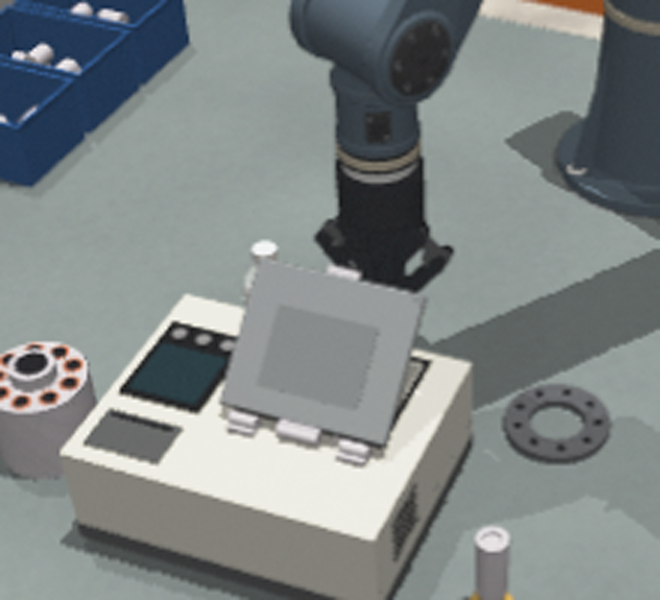

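The lid has sprung up (lip at about (343,272) in the crop). Next I'll check its angle and that nothing is touching it.

```bash
cat > lid.py <<'E'
from tgt import *
from station import manip,viewer
def lidfit(s,th0):
    # points belonging to lid plate by depth: local frame, |y-40|<70, near candidate arc
    P=[]
    for v in range(0,420):
        for u in range(0,560):
            z=s["range_z"][v,u]
            if z>0.1: P.append((u,v,z))
    P=np.array(P)
    K=np.array([[s["fx"],0,s["cx"]],[0,s["fy"],s["cy"]],[0,0,1]])
    n=cv2.undistortPoints(P[:,None,:2].copy(),K,np.array([s["k1"],0,0,0,0]))[:,0]
    X=np.c_[n,np.ones(len(n))]*P[:,2:]
    X=X@R.from_quat(s["attitude"]).as_matrix().T+s["origin"]
    l=np.c_[(X[:,:2]-t)@Rm*1000,X[:,2]*1000]
    dx=30-l[:,0]; dz=l[:,2]-118
    r=np.hypot(dx,dz); a=np.arctan2(dz,dx)
    m=(abs(l[:,1]-40)<68)&(r>50)&(r<130)&(dz>15)&(abs(a-th0)<.35)
    return np.median(a[m]-np.arcsin(5/r[m])),m.sum(),l
E
python3 - <<'E'
from lid import *
s=viewer.snapshot("scene")
a,n,l=lidfit(s,.8); print(a,n)
st=manip.sense();print(st["t"],st["force"])
E
python3 -m crank '[0,0,0,5,0, 0,-3,0,15,0, 0,-8,0,25,0, 0,-10,0,30,0]'
python3 - <<'E'
from lid import *
s=viewer.snapshot("scene")
a,n,l=lidfit(s,.8); print(a,n)
print(manip.sense()["force"],L(manip.sense()["tcp_pos"]))
cv2.imwrite("pics/s3.png",cv2.resize(s["img"][60:260,120:340,::-1],None,fx=3,fy=3,interpolation=cv2.INTER_CUBIC))
E
```

```text
0.762340921954176 1692
4.45 [-2.67134555 -0.57292356  3.98505761]
t: 4.95
tcp_pos: [0.4612, -0.1056, 0.1452]
tool_rot: [-0.016, 0.706, 0.016, 0.707]
force: [-0.0, -0.0, -0.4]
finger_gap: 0.0
0.7838247098399997 1702
[-0.00148258  0.10437804  0.71002228] [-166.88381786   40.22380651  145.53374089]
```

View pics/s3.png

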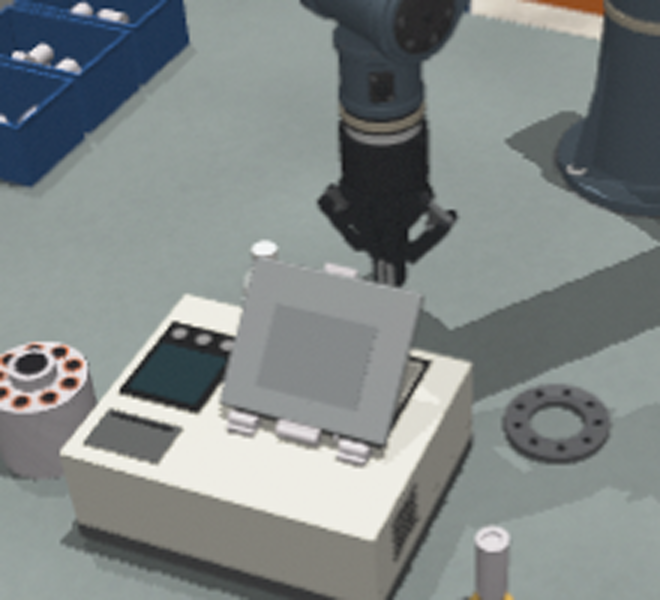

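Lid at 0.78 rad with the hand clear of it. Now up and forward to just in front of the lip.

```bash
python3 -m crank '[0,0,0,40,0, 0,0,0,73,0, 0,20,1,73,0, 0,45,2,73,0, 0,65,3,73,0, 0,75,3,73,0, 0,75,3,73,0]'
python3 - <<'E'
from lid import *
s=viewer.snapshot("scene")
a,n,l=lidfit(s,.8); print(a,n)
print(manip.sense()["force"],L(manip.sense()["tcp_pos"]))
cv2.imwrite("pics/s4.png",cv2.resize(s["img"][60:260,120:340,::-1],None,fx=3,fy=3,interpolation=cv2.INTER_CUBIC))
E
```

```text
t: 5.88
tcp_pos: [0.5362, -0.1025, 0.2171]
tool_rot: [-0.016, 0.707, 0.016, 0.707]
force: [-0.2, 0.8, 0.9]
finger_gap: 0.001
0.7856932706780785 1699
[ 1.57402634 -0.06610588  0.08887645] [-92.49385296  40.04125239 216.9948176 ]
```

View pics/s4.png

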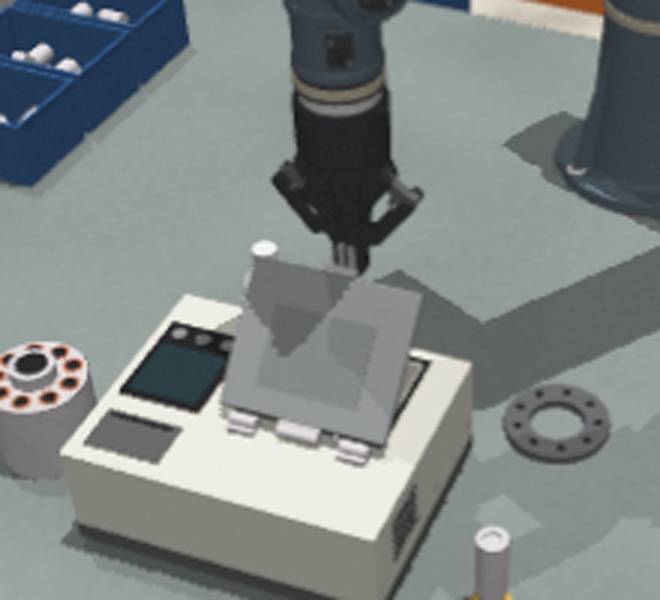

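```bash
python3 -m crank '[0,6,0,0,0, 0,11,0,1,0, 0,17,1,6,0, 0,23,1,12,0, 0,29,1,16,0, 0,35,2,20,0, 0,41,2,24,0, 0,47,2,28,0]'
python3 - <<'E'
from lid import *
s=viewer.snapshot("scene")
a,n,l=lidfit(s,1.1); print(a,n)
print(manip.sense()["force"],L(manip.sense()["tcp_pos"]))
cv2.imwrite("pics/s5.png",cv2.resize(s["img"][60:260,120:340,::-1],None,fx=3,fy=3,interpolation=cv2.INTER_CUBIC))
E
```

```text
t: 6.92
tcp_pos: [0.5838, -0.1004, 0.2454]
tool_rot: [-0.016, 0.707, 0.016, 0.707]
force: [-0.2, -0.7, -0.8]
finger_gap: 0.003
1.149603182325855 1711
[1.49723939 0.27909966 0.74114905] [-42.97500686  39.52661483 246.03118075]
```

View pics/s5.png

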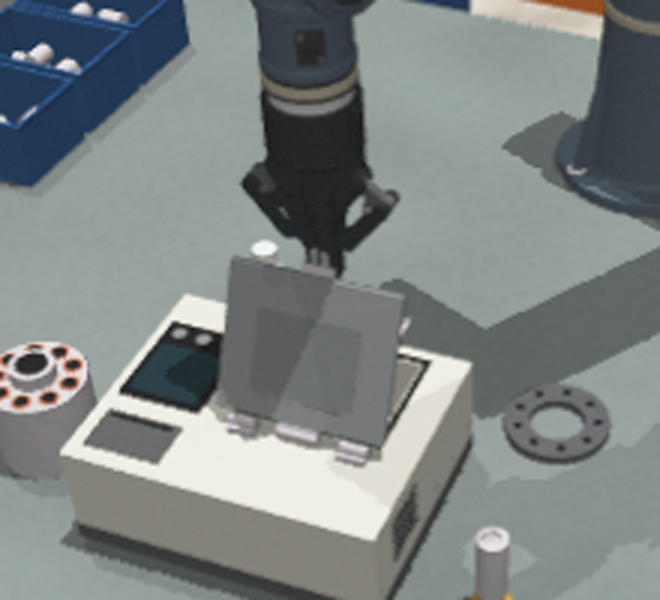

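```bash
python3 -m crank '[0,6,0,3,0, 0,13,1,5,0, 0,20,1,8,0, 0,26,1,10,0, 0,33,2,12,0, 0,40,2,13,0, 0,47,2,14,0, 0,54,2,15,0]'
python3 - <<'E'
from lid import *
s=viewer.snapshot("scene")
a,n,l=lidfit(s,1.5); print(a,n)
print(manip.sense()["force"],L(manip.sense()["tcp_pos"]))
cv2.imwrite("pics/s6.png",cv2.resize(s["img"][60:260,120:340,::-1],None,fx=3,fy=3,interpolation=cv2.INTER_CUBIC))
E
```

```text
t: 7.98
tcp_pos: [0.6376, -0.0985, 0.2603]
tool_rot: [-0.016, 0.707, 0.016, 0.707]
force: [0.5, 0.2, -0.1]
finger_gap: -0.005
1.5542261584859474 1415
[ 1.64171577 -0.19236937  0.83506794] [ 10.78745717  39.01055774 260.49451244]
```

View pics/s6.png

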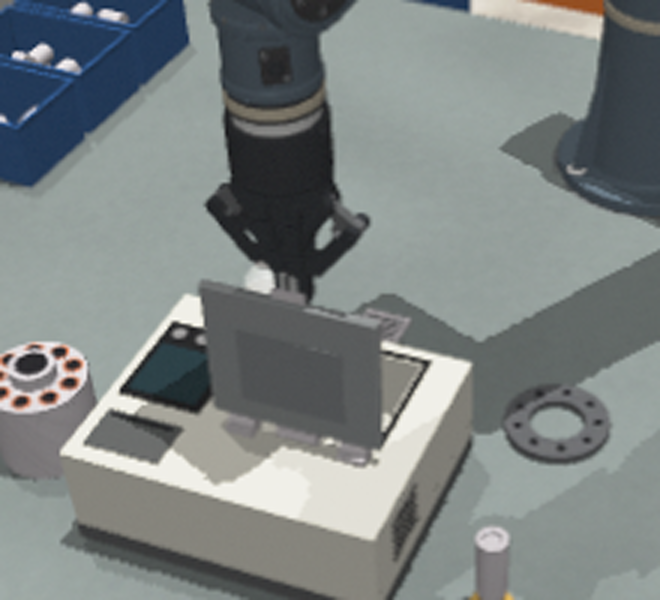

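```bash
python3 -m crank '[0,5,0,0,0, 0,11,0,0,0, 0,17,1,0,0, 0,23,1,-1,0, 0,29,1,-2,0, 0,29,1,-2,0]'
python3 - <<'E'
from lid import *
s=viewer.snapshot("scene")
a,n,l=lidfit(s,1.75); print(a,n)
print(manip.sense()["force"],L(manip.sense()["tcp_pos"]))
E
python3 -m crank '[0,-8,0,0,0, 0,-30,-1,0,0, 0,-60,-2,0,0, 0,-110,-5,0,0, 0,-160,-7,0,0, 0,-180,-8,0,0, 0,-180,-8,0,0]'
python3 - <<'E'
from lid import *
s=viewer.snapshot("scene")
a,n,l=lidfit(s,1.9); print(a,n)
print(manip.sense()["force"],L(manip.sense()["tcp_pos"]))
cv2.imwrite("pics/s7.png",cv2.resize(s["img"][60:260,120:340,::-1],None,fx=3,fy=3,interpolation=cv2.INTER_CUBIC))
E
```

```text
t: 8.78
tcp_pos: [0.6665, -0.0975, 0.258]
tool_rot: [-0.016, 0.707, 0.016, 0.707]
force: [1.0, -0.3, -0.4]
finger_gap: 0.001
1.8510400253829957 1004
[-0.57270534  0.16833066  0.0572351 ] [ 38.33682254  38.89463985 258.08073971]
t: 9.7
tcp_pos: [0.4843, -0.1052, 0.2587]
tool_rot: [-0.015, 0.707, 0.016, 0.707]
force: [-0.2, -0.3, 0.0]
finger_gap: -0.002
1.948239808017977 810
[0.25705675 0.4717514  0.48898364] [-142.06020619   39.00168473  258.89697218]
```

View pics/s7.png

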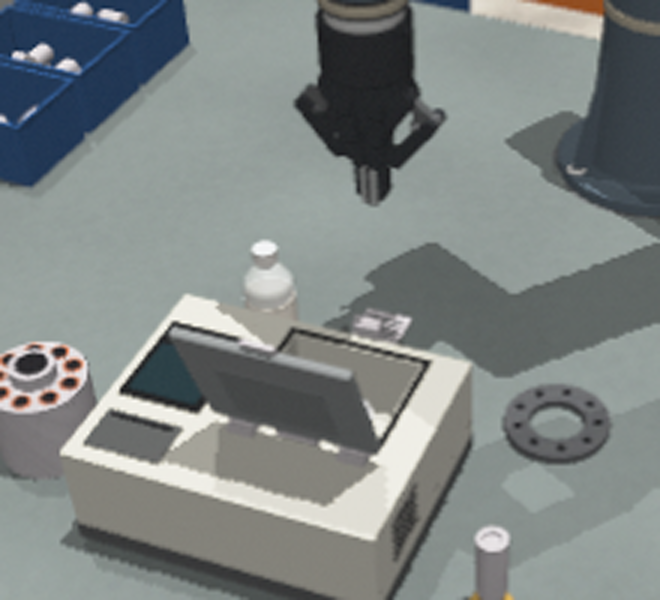

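The lid is fully back on its stop and the hand is clear of it. I'll back off a bit more and check the tab and bystanders against the first pictures.

```bash
python3 -m crank '[0,-20,20,20,0, 0,-45,60,40,0, 0,-60,110,60,0, 0,-60,160,60,0, 0,-60,200,60,0, 0,-60,200,60,0, 0,-60,200,60,0]'
python3 - <<'E'
from lid import *
s=viewer.snapshot("scene"); a,n,l=lidfit(s,1.92); print("lid scene",a,n)
tp=viewer.snapshot("top"); a,n,l=lidfit(tp,1.92); print("lid top",a,n)
m=(abs(l[:,1]-40)<15)&(l[:,0]>-162)&(l[:,0]<-135)&(l[:,2]>60); print("paddle z",np.median(l[m,2]),m.sum())
print("paddle z vs x",[(x,round(float(np.median(l[m&(abs(l[:,0]-x)<3),2])),1)) for x in(-158,-150,-142)])
z0=cv2.imread("pics/scene0.png"); t0=cv2.imread("pics/top0.png")
for n,b,im,w in (("bottle",t0,tp,(395,263,430,297)),("plate",t0,tp,(242,246,292,296)),("piston",t0,tp,(244,152,268,182)),("block",t0,tp,(440,150,492,202)),("bottle",z0,s,(200,138,222,160)),("plate",z0,s,(285,185,328,216)),("piston",z0,s,(272,232,298,270)),("block",z0,s,(112,172,142,220))):
    T=b[w[1]:w[3],w[0]:w[2]]; r=cv2.matchTemplate(np.ascontiguousarray(im["img"][w[1]-12:w[3]+12,w[0]-12:w[2]+12,::-1]),T,cv2.TM_CCOEFF_NORMED); _,v,_,p=cv2.minMaxLoc(r); print(n,"shift px",p[0]-12,p[1]-12,round(v,3))
cv2.imwrite("pics/t8.png",tp["img"][:,:,::-1]); print(manip.sense()["force"],manip.sense()["t"])
E
```

```text
t: 10.62
tcp_pos: [0.427, 0.0944, 0.3184]
tool_rot: [-0.017, 0.707, 0.016, 0.707]
force: [-0.1, -0.2, 0.6]
finger_gap: -0.001
lid scene 1.9481760088576594 803
lid top 1.7945594396376854 1836
paddle z 97.79772620248706 188
paddle z vs x [(-158, 97.9), (-150, 97.7), (-142, 98.2)]
bottle shift px 0 0 0.998
plate shift px 0 0 0.291
piston shift px 0 0 0.999
block shift px 0 0 0.999
bottle shift px 0 0 0.999
plate shift px 0 0 0.764
piston shift px 0 0 0.999
block shift px 0 0 1.0
[-0.59466222 -0.55603988  0.39253791] 10.725
```

View pics/t8.png

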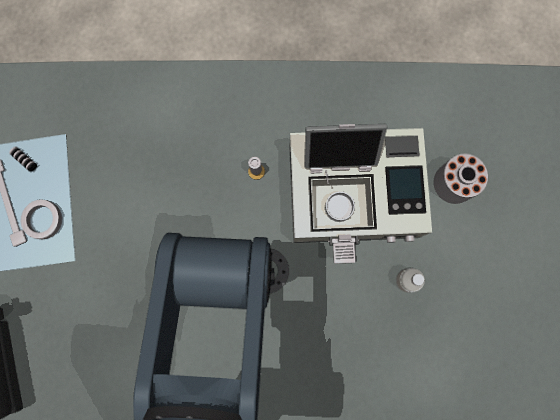

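The top view shows the lid leaning back at (345,148), the chamber open and the tab level. Piston, block and bottle are unmoved. The valve plate is partly hidden by the arm and in shadow, but nothing came near it. The top camera's 1.79 rad comes from the lid's underside; allowing for the lid and pad thickness, it becomes about 1.92.

```bash
python3 - <<'E'
from station import workorder
print(workorder.sign_off())
E
```

```text
the job is handed in; nothing more can be done
None
```

The sample chamber is open and the job is handed in, at about 10.7 s of the 42 s allowed. I pressed the release tab with the closed fingertips; the highest force I read was about 5 N. The lid sprang up by itself to about 0.78 rad, and I backed the hand off before touching it. I then pushed the lid by its free edge along its arc until it was past upright. It settled on its stop, and I moved the hand away.

**Last checks:**
- **Lid:** the scene camera gave 1.95 rad. The top camera gave 1.79 rad, but it sees the underside; corrected for the lid and pad thickness that is about 1.92 rad, so both agree with the stop.
- **Tab:** it is back level, with the paddle top at 98 mm (97 mm expected at rest).
- **Bystanders:** the bottle, piston and cylinder block showed no shift in either camera.
- **Valve plate:** this check was weak. The arm and its shadow covered part of it, so the image match was poor (0.29 and 0.76), though it also showed no shift. The hand never came near the plate.
- **Hand:** it was clear of everything, with force readings of about 1 N or less (noise level).

I did not measure the finger contact past 1.4 rad directly. I inferred it because the lid followed the fingers to 1.55 rad, and its damped hinge would not have let it coast there.

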